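Set the grinder collar and lock its ring

TASK

The coffee grinder has just been cleaned and its burr collar is loose and too coarse. Turn the collar clockwise by its black handle until the red pointer is in line with the orange index tab (leave the tab where it is), then run the knurled brass lock ring clockwise by its red handle and nip it fully tight, keeping the collar still on its setting by holding it by its own handle while the ring tightens. Do not crush the knobs, leave the other things on the counter alone, and let go.

Things in the scene. Friction and masses are not known exactly. Their poses are not given: they have to be found in the camera images.
- grinder: Compact grey coffee grinder, fixed to the counter, hopper off. Origin on the counter under the vertical axis of its round steel grinding chamber (110 mm across, flat rim 215 mm above the counter); chute and fork point along its own -x. Collar, lock ring and index tab all turn about this axis. Angles below are seen from above; heights are above the rim unless said otherwise.
- collar: Aluminium burr collar (the threaded barrel), 72 mm across, top 46 mm above the rim. Origin on the axis at rim height, z up. Turns stiffly (0.5 N m, about 7 N at its knob, either way), stays where left; clockwise is finer. Handle: a level steel rod at 34 mm height to an upright black knob. The red pointer is diametrically opposite the handle. The collar carries the lock ring round with it.
- lock_ring: Knurled brass lock ring, 95 mm across, 3 to 17 mm above the rim, threaded on the collar. Origin on the axis at rim height; its x axis is parallel to the collar's when fully tight. Tightened clockwise. Turning it slack takes 0.25 N m; once on its wave washer 0.65 rising to 1 N m (9 to 15 N at the knob), which drags the unheld collar (0.5 N m) round instead. Stays where left.
- collar_knob (a point): Centre of the top of the collar's black knob: round, upright, 14 mm across, 70 mm from the axis, from 30 to 66 mm above the rim (top 281 mm above the counter). Nothing stands beside it but the other knob; below it only the rods, and open air outside the chamber. Either knob bears a grip of 20 to 50 N; twice that on the two is too much.
- ring_knob (a point): Centre of the top of the ring's red knob: same size, height and radius as the black one, on a 9 mm stem from a rod at 10 mm height. Angle from black knob, counter-clockwise: 1.17 to 1.42 rad slack at the start, 0.82 on meeting the washer, 0.42 fully tight (the stop). Squeezing both knobs towards each other turns the ring; the collar stays still only if its knob is kept in place meanwhile.
- pointer_tip (a point): Tip of the red pointer of the collar, 58 mm from the axis, 22 mm above the chamber rim.
- index_mark (a point): Top of the orange index tab clipped to the outside of the chamber, 10 mm wide: a point 58 mm from the axis, 12 mm above the rim; the pointer tip belongs straight above it.
- hopper: Clear bean hopper, taken off and standing on the counter, 130 mm wide, 137 mm tall, loose. Bystander; origin at the centre of its underside.
- tamper: Steel tamper with dark wooden handle, 58 mm wide, 84 mm tall, loose. Bystander; origin at the centre of its underside.
- cup: White ceramic cup, 82 mm wide with a handle, 60 mm tall, loose. Bystander; origin at the centre of its underside.
- bean_tin: Green tin, 84 mm wide, 130 mm tall, loose. Bystander; origin at the centre of its underside.

How it is judged:
By the outcome, as a careful person would: the job done as asked, in the order asked, and still so for the second after the job is handed in, with the robot touching nothing.
It also fails if it takes over 69 s, if anything falls off the work surface, if the arm or the gripper's body presses on something with over 40 N, if the wrist force passes 120 N, or if a joint passes its speed limit or range.

ROBOT

A 6-joint arm with a two-finger parallel gripper is mounted at the origin on the work surface. World frame = base frame: x ahead of the robot, y to its left, z up, the work surface at z = 0. Lengths are in m, angles in rad, forces in N, time in s.
With the tool pointing down it reaches from about 0.35 to 0.95 m from the base axis. Payload 17.4 kg.
Tool frame: the origin (TCP) lies on the centre line of the jaws, within the pads' length; the fingertips stand 14 mm ahead of it and the grasp point (between the pads) lies 5 mm behind it; y points along the fingers, z is the direction in which the jaws open and shut, and the axes are right-handed (so a half turn about y gives the same grasp; the last joint's range is limited). The gripper opens to 93 mm and grips with 3 to 60 N. Pads are 15 mm wide; open, the fingers measure 128 mm over their backs; the gripper's body (75 mm by 188 mm) begins 65 mm behind the grasp point.
Start: joints at [1.118, 0.116, 1.442, -0, 1.584, -0.038], TCP at [0.272, 0.618, 0.233] pointing down, gripper open.
Joint ranges: [-2.83, 2.83], [-0.83, 2.19], [0.07, 2.5], [-1.14, 4.28], [0.01, 3], [-2.97, 2.97]. Speed limits (rad/s): [1.89, 1.89, 2.22, 3.14, 3.14, 3.14].

INTERFACE

Orientations are given as a 3x3 rotation matrix whose columns are the frame's x, y, z axes.
In Python, from station import sense, get_image, finish_job gives the robot as it stands.
- The arm moves only by the tool arm_command, never from a script. Its argument "moves" is a list of rows, each a list of 2 entries, a list of its own where there are three numbers: the shift along the tool's x, y, z in cm, then the turn, a rotation vector about the tool's x, y, z in degrees. In form: [[[dx, dy, dz], [rx, ry, rz]], ...]. A call has 1 to 10 rows; each row is the pose to reach, as a shift and turn from the pose commanded when the call began, along the tool's axes at that moment; what a row does not reach only later rows make up. A row lasts 1/12 s, in which the tool goes at most 41.7 mm and 7.16 degrees, less where a joint would pass 70% of its speed; a pose out of reach is approached as far as the arm can. A call with a gripper value outside its range is refused whole. "jaw" is the finger opening in cm, from 0 to 9.3, set as the call begins (left out, the last holds). The fingers move at their own pace and stop on an object; the grip force is fixed at half the most. Time passes only in rows, so rows that repeat a pose let the fingers close. It gives the time, the measured TCP pose, the force and the opening at its end, in the units of the state.
- sense(): the state, without advancing time (a new reading comes with each control period).
- get_image(name): name is "side" or "top" or "wrist"; returns a dict with "frame" (420x560x3 uint8, red, green, blue), "intrinsics" (3x3 intrinsics, pixels), "k1" (the pictures are not rectified: a ray, as slopes to the right and down, at radius r is drawn at 1 + k1 r^2 times it, then the intrinsics apply), "xyz" and "attitude" of the camera in the world. Camera axes: x right, y up, looking along -z (the intrinsics and any distortion apply to the point x, -y, -z); pixel columns grow to the right and rows downward; lengths in m; the calibration is good to about 2 mm. A picture is of the moment at which its call begins. There is no depth.
- finish_job(): hands the job in, once; it reports no verdict.
The state is a dict: "t": time; "joints": joint angles; "joint_vel": joint speeds; "joint_torque": joint torques, N m; "eef_pos": TCP position; "tcp_rot": TCP orientation; "ft_force": force on the tool from outside, world axes, zero at the start; "wrist_torque": the same for the moment, N m; "opening": finger opening in m.
Only numpy, scipy, OpenCV 4.12 (cv2) and the standard library are available. Lean on these libraries where they do the work, as an engineer would, in place of code of your own. Each camera call takes 0.05 s, during which the arm holds its last target. There are 200 camera calls.

## Working session

There is one attempt and no reset: what is moved stays moved. The work goes in short steps, Python scripts to look and compute and a tool call to move; the robot and the scene stay as the last step left them, time stands still between calls to the robot, and variables do not carry over. Pictures are saved under pics/ and viewed, about 8 in all and at most 12, crops included, and the job is handed in when it is done.

Besides the shell and the picture viewer there is one more tool, called after "Emit:" by a JSON object that holds its "op" and its "data", one argument or row to a line. arm_command: Moves the arm, as the interface text tells. Its arguments: {"type":"object","properties":{"moves":{"type":"array"},"jaw":{"type":"number"}},"required":["moves"]}

```bash
mkdir -p pics; ls
cat > h.py <<'E'
import numpy as np, cv2
from station import sense, get_image, finish_job
def ray(im,u,v):
    K=np.array(im["intrinsics"]);d=np.array([(u-K[0,2])/K[0,0],(v-K[1,2])/K[1,1]])
    s=d.copy()
    for _ in range(20): s=d/(1+im["k1"]*(s@s))
    R=np.array(im["attitude"]);w=R@np.array([s[0],-s[1],-1.]);return np.array(im["xyz"]),w
def onz(im,u,v,z):
    o,w=ray(im,u,v);return o+w*(z-o[2])/w[2]
def proj(im,p):
    c=np.array(im["attitude"]).T@(np.array(p)-np.array(im["xyz"]));s=np.array([c[0],-c[1]])/-c[2]
    s=s*(1+im["k1"]*(s@s));K=np.array(im["intrinsics"]);return np.array([K[0,0]*s[0]+K[0,2],K[1,1]*s[1]+K[1,2]])
def tri(a,b):
    (o1,d1),(o2,d2)=a,b;A=np.stack([d1,-d2],1);t=np.linalg.lstsq(A,o2-o1,rcond=None)[0]
    p,q=o1+t[0]*d1,o2+t[1]*d2;return (p+q)/2,np.linalg.norm(p-q)
def save(n,f): cv2.imwrite(n,cv2.cvtColor(f,cv2.COLOR_RGB2BGR))
def blobs(f,kind,mina=15):
    h=cv2.cvtColor(f,cv2.COLOR_RGB2HSV);H,S,V=[h[...,i].astype(int) for i in range(3)]
    m={'red':((H<6)|(H>172))&(S>150)&(V>70),'orange':(H>=7)&(H<18)&(S>170)&(V>120),'black':(V<50)}[kind]
    n,l,st,c=cv2.connectedComponentsWithStats(m.astype(np.uint8));return [(st[i].tolist(),c[i].round(1).tolist()) for i in range(1,n) if st[i][4]>=mina]
E
python3 - <<'E'
from h import *
ims={}
for n in ["side","top","wrist"]:
    im=get_image(n);ims[n]=im;print(n,np.round(im["xyz"],3),np.round(-np.array(im["attitude"])[:,2],2),im["k1"],np.array(im["intrinsics"])[0,0])
    for k in ['red','orange','black']: print(k,blobs(im["frame"],k))
f=np.vstack([np.hstack([ims["side"]["frame"],ims["top"]["frame"]])]);save("pics/a.png",cv2.resize(ims["side"]["frame"],(560,420)));save("pics/b.png",ims["top"]["frame"]);save("pics/c.png",ims["wrist"]["frame"])
s=sense();print(s)
E
```

```text
pics
side [ 0.505 -0.661  0.814] [ 0.01  0.74 -0.68] -0.0962725687280162 395.3466414211553
red [([338, 194, 7, 15, 67], [340.9, 201.0])]
orange [([223, 60, 155, 20, 1623], [293.7, 71.1]), ([331, 61, 47, 7, 91], [355.3, 63.8]), ([104, 62, 60, 17, 443], [129.3, 70.3]), ([206, 70, 10, 9, 55], [210.9, 74.3]), ([187, 74, 9, 4, 22], [191.1, 75.5]), ([277, 77, 13, 3, 20], [283.6, 78.0]), ([227, 117, 15, 1, 15], [234.0, 117.0]), ([332, 190, 5, 7, 20], [333.8, 192.4]), ([308, 212, 16, 4, 21], [315.3, 213.7])]
black [([3, 0, 65, 77, 3894], [35.1, 38.0]), ([93, 0, 128, 51, 3041], [152.5, 23.1]), ([216, 0, 13, 10, 97], [221.8, 3.6]), ([69, 20, 24, 37, 648], [80.6, 37.8]), ([196, 34, 21, 6, 60], [206.2, 37.3]), ([184, 44, 47, 28, 287], [208.3, 56.6]), ([0, 58, 37, 128, 1918], [14.2, 129.6]), ([217, 67, 3, 15, 31], [218.0, 74.3]), ([133, 106, 68, 53, 1654], [166.5, 135.8]), ([346, 148, 42, 18, 310], [364.9, 157.5]), ([68, 185, 22, 12, 46], [80.7, 188.3]), ([92, 201, 8, 11, 36], [96.2, 206.6]), ([302, 200, 6, 15, 62], [304.3, 207.0]), ([275, 208, 15, 22, 226], [282.9, 219.2]), ([80, 219, 44, 54, 17
[... 1407 characters left out ...]
713562e-06,
        1.58399258e+00, -3.78079514e-02]), 'joint_vel': array([-0.00092699, -0.00313942, -0.00249205, -0.00097652,  0.00101332,
        0.00028422]), 'joint_torque': array([ 1.57166076e-03, -7.21771216e+01, -6.22948694e+01,  7.78780226e-02,
        2.26824620e-02, -8.33910144e-05]), 'eef_pos': array([0.27196819, 0.61762676, 0.23208518]), 'tcp_rot': array([[ 9.15204539e-01, -3.79799214e-04,  4.02989464e-01],
       [-4.02989642e-01, -7.85343799e-04,  9.15204202e-01],
       [-3.11085599e-05, -9.99999619e-01, -8.71805358e-04]]), 'ft_force': array([-0.05249604,  0.28598342, -0.39171644]), 'wrist_torque': array([-0.03038448, -0.01293657,  0.00741348]), 'opening': 0.09285803595970755}
```

View pics/a.png

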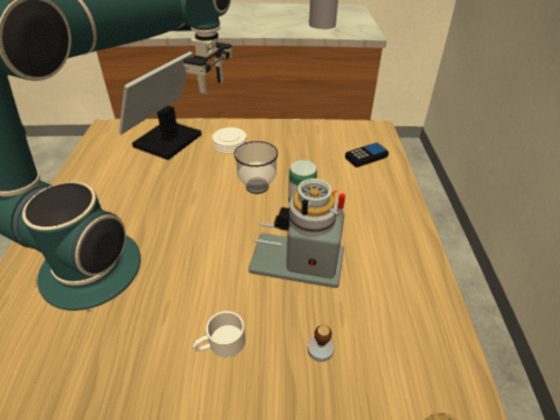

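View pics/b.png

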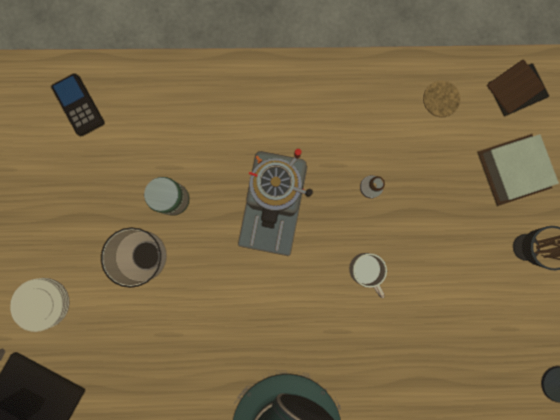

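The side view shows the grinder with the red knob at (341,201) and the black knob at (304,207). In the top view red is at (297,152), black at (308,192) and the pointer near (252,174). The tin is at (165,195) and the hopper at (133,257), both on the +y side. Next I'll triangulate and zoom in.

Run:
```python
from h import *
T=get_image("top");S=get_image("side")
# knob tops: side top-of-blob
print('red',tri(ray(T,297.5,152),ray(S,341,196)))
print('black',tri(ray(T,308.2,192.4),ray(S,304.3,202)))
print('redz',onz(T,297.5,152,.281),'blkz',onz(T,308.2,192.4,.281),'ptr',onz(T,252.4,173.6,.237))
print('pointer root/tip candidates', onz(T,249.5,174.5,.237))
g=cv2.cvtColor(T["frame"],cv2.COLOR_RGB2GRAY)
c=T["frame"][130:220,230:330];save("pics/d1.png",cv2.resize(c,(800,600)[:1]+(600,) if 0 else (660,594),interpolation=cv2.INTER_CUBIC))
```

```text
red (array([ 0.63763186, -0.02509209,  0.27734058]), np.float64(0.0006120099131801956))
black (array([ 0.55846354, -0.0445248 ,  0.27655776]), np.float64(0.0009286330861905111))
redz [ 0.63720666 -0.02488756  0.281     ] blkz [ 0.55751523 -0.04415823  0.281     ] ptr [0.60258413 0.06562079 0.237     ]
pointer root/tip candidates [0.60080977 0.07156637 0.237     ]
```

View pics/d1.png

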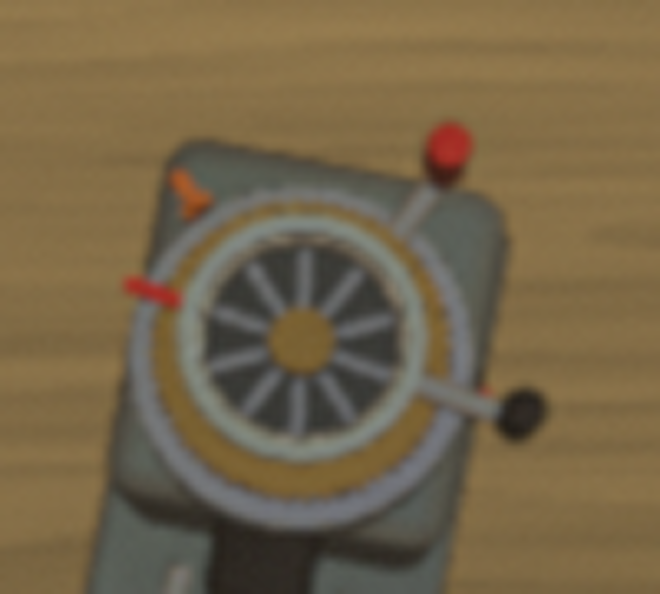

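Crop (scale 6.6): pointer tip at (127,284), orange tab near (190,200), red knob (449,143), black knob (522,413). The axis comes out at about (0.581, 0.019), black at −110°, red at −38°, pointer at 69.5° and tab at about 39°. I'll move to a hover for a close look.

Emit:
{"op": "arm_command", "data": {
  "moves": [
    [[0,-8,0],[0,0,0]],
    [[0,-17,0],[0,0,0]],
    [[10,-17,-9],[0,14,0]],
    [[53,-17,-49],[0,86,0]],
    [[53,-17,-49],[0,86,0]],
    [[53,-17,-49],[0,86,0]],
    [[53,-17,-49],[0,86,0]],
    [[53,-17,-49],[0,86,0]],
    [[53,-17,-49],[0,86,0]],
    [[53,-17,-49],[0,86,0]]
  ],
  "jaw": 4.5
}}

```text
t: 1.08
eef_pos: [0.4021, 0.3175, 0.3659]
tcp_rot: [[0.15, 0.0, 0.989], [-0.989, 0.0, 0.15], [-0.0, -1.0, 0.0]]
ft_force: [1.0, 1.0, 0.3]
opening: 0.0452
```

```bash
cat >> h.py <<'E'
def pose():
    s=sense();p=np.array(s["eef_pos"]);R=np.array(s["tcp_rot"]);a=np.degrees(np.arctan2(R[1,2],R[0,2]));return s,p,R,a
def rows(targets):
    """targets: list of (xyz, jaw angle deg, tool down) -> rows in tool cm, deg"""
    from scipy.spatial.transform import Rotation as Ro
    s,p,R,a=pose()
    for q,j in targets:
        j=np.radians(j);z=np.array([np.cos(j),np.sin(j),0]);y=np.array([0,0,-1.]);G=np.stack([np.cross(y,z),y,z],1)
        print([(R.T@(np.array(q)-p)*100).round(2).tolist(),np.degrees(Ro.from_matrix(R.T@G).as_rotvec()).round(1).tolist()])
def st():
    s,p,R,a=pose();print('t',round(s['t'],2),'p',p.round(4),'jaw',a.round(2),'down',R[:,1].round(3),'F',np.round(s['ft_force'],1),'M',np.round(s['wrist_torque'],2),'open',round(s['opening']*1000,1))
E
python3 -c "
from h import *
st();rows([((.556,-.046,.40),-20.5)])"
```

```text
t 1.08 p [0.4021 0.3175 0.3659] jaw 8.6 down [ 0.  0. -1.] F [1.  1.  0.3] M [-0.07  0.02  0.02] open 45.2
[[38.24, -3.41, 9.78], [-0.0, 29.1, -0.0]]
```

Emit:
{"op": "arm_command", "data": {
  "moves": [
    [[38.2,-3.4,9.8],[0,29,0]],
    [[38.2,-3.4,9.8],[0,29,0]],
    [[38.2,-3.4,9.8],[0,29,0]],
    [[38.2,-3.4,9.8],[0,29,0]],
    [[38.2,-3.4,9.8],[0,29,0]],
    [[38.2,-3.4,9.8],[0,29,0]],
    [[38.2,-3.4,9.8],[0,29,0]],
    [[38.2,-3.4,9.8],[0,29,0]],
    [[38.2,-3.4,9.8],[0,29,0]],
    [[38.2,-3.4,9.8],[0,29,0]]
  ]
}}

```text
t: 1.92
eef_pos: [0.559, -0.0465, 0.3995]
tcp_rot: [[-0.345, -0.0, 0.939], [-0.939, -0.001, -0.345], [0.001, -1.0, -0.0]]
ft_force: [-0.0, 0.7, -1.0]
opening: 0.0449
```

Emit:
{"op": "arm_command", "data": {
  "moves": [
    [[0,0,0],[0,0,0]],
    [[0,0,0],[0,0,0]]
  ]
}}

```text
t: 2.08
eef_pos: [0.5583, -0.0437, 0.3992]
tcp_rot: [[-0.345, -0.001, 0.939], [-0.939, 0.0, -0.345], [0.0, -1.0, -0.001]]
ft_force: [-0.4, 0.8, -0.2]
opening: 0.0451
```

Run:
```python
from h import *
st();W=get_image("wrist");np.save("w1.npy",W,allow_pickle=True);print(W["xyz"])
for k in ['red','orange']: print(k,blobs(W["frame"],k,8))
print('black',blobs(W["frame"],'black',60))
save("pics/e.png",W["frame"])
```

```text
t 2.08 p [ 0.5583 -0.0437  0.3992] jaw -20.18 down [-0.001  0.    -1.   ] F [-0.4  0.8 -0.2] M [-0.1   0.11  0.02] open 45.1
[0.58434202 0.02439607 0.55093708]
red [([281, 67, 4, 18, 72], [282.5, 75.5]), ([348, 148, 14, 14, 155], [354.5, 154.4])]
orange [([311, 71, 12, 14, 65], [316.1, 78.0])]
black [([0, 208, 40, 53, 206], [24.9, 230.2]), ([0, 220, 27, 60, 850], [12.5, 247.1]), ([0, 261, 202, 95, 5687], [130.3, 289.5]), ([358, 261, 202, 94, 5272], [430.7, 289.4]), ([0, 376, 560, 44, 23026], [278.9, 398.9])]
```

View pics/e.png

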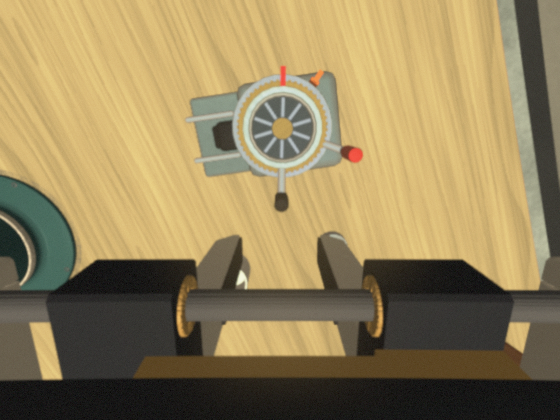

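The wrist view shows the black knob at (281,201), red at (354,154), pointer tip at (282.5,67) and orange tab around (316,78).

Run:
```python
from h import *
W=np.load("w1.npy",allow_pickle=True).item();T=get_image("top")
f=W["frame"]
sub=f[185:215,265:300];g=cv2.cvtColor(sub,cv2.COLOR_RGB2GRAY);m=(g<70).astype(np.uint8)
n,l,s,c=cv2.connectedComponentsWithStats(m);print([(s[i].tolist(),(c[i]+[265,185]).round(1)) for i in range(1,n) if s[i][4]>20])
B1=(281.3,202)
for nm,a,b,z in [('red',(297.5,152),(354.5,154.4),.281),('blk',(308.2,192.4),B1,.281),('tip',(249.2,173.0),(282.6,67),.237)]:
    print(nm,tri(ray(T,*a),ray(W,*b)),'top',onz(T,*a,z).round(4),'wr',onz(W,*b,z).round(4))
b=onz(W,*B1,.281);t=onz(W,282.6,67,.237);r=onz(W,354.5,154.4,.281)
c=b+(t-b)*70/128;c=c[:2];print('axis',c,'len',np.linalg.norm((t-b)[:2]))
for nm,p in [('b',b),('t',t),('r',r)]:
    d=p[:2]-c;print(nm,np.hypot(*d),np.degrees(np.arctan2(d[1],d[0])))
h=cv2.cvtColor(f,cv2.COLOR_RGB2HSV);M=(h[...,0]>=5)&(h[...,0]<18)&(h[...,1]>150)&(h[...,2]>110)
ys,xs=np.nonzero(M[60:95,300:335])
for y,x in zip(ys+60,xs+300):
    d=onz(W,x,y,.227)[:2]-c;print((x,y),round(np.hypot(*d)*1e3),round(np.degrees(np.arctan2(d[1],d[0])),1),end=' | ')
save("pics/f.png",np.hstack([cv2.resize(f[55:145,225:315+40],None,fx=5,fy=5,interpolation=cv2.INTER_CUBIC)]))
```

```text
[([11, 9, 11, 10, 80], array([280.9, 197.6]))]
red (array([ 0.64145515, -0.02590902,  0.26402487]), np.float64(0.0016253039987941709)) top [ 0.6372 -0.0249  0.281 ] wr [ 0.6389 -0.023   0.281 ]
blk (array([ 0.55996905, -0.04615736,  0.26139746]), np.float64(0.0010057826896869308)) top [ 0.5575 -0.0442  0.281 ] wr [ 0.5619 -0.0417  0.281 ]
tip (array([0.60472723, 0.07290337, 0.23862082]), np.float64(0.0026839022688709972)) top [0.6039 0.0721 0.237 ] wr [0.6059 0.074  0.237 ]
axis [0.58596224 0.0215627 ] len 0.12384117368180707
b 0.06772564185723824 -110.7976108806747
t 0.05611553182456882 69.20238911932536
r 0.06913508992291797 -40.085965816376856
(np.int64(319), np.int64(70)) 66 35.7 | (np.int64(320), np.int64(70)) 67 35.0 | (np.int64(321), np.int64(70)) 68 34.3 | (np.int64(318), np.int64(71)) 65 36.0 | (np.int64(319), np.int64(71)) 66 35.3 | (np.int64(320), np.int64(71)) 66 34.6 | (np.int64(321), np.int64(71)) 67 33.9 | (np.int64(322), np.int64(71)) 67 33.2 | (np.int64(318), np.int64(72)) 64 35.5 | (np.int64(319), np.int64(72)) 65 34.8 | (np.int64(320), np.int64(72)) 66 34.1 | (np.i
[... 2734 characters left out ...]
int64(82)) 53 35.0 | (np.int64(313), np.int64(82)) 54 34.1 | (np.int64(314), np.int64(82)) 55 33.3 | (np.int64(315), np.int64(82)) 55 32.4 | (np.int64(316), np.int64(82)) 56 31.6 | (np.int64(317), np.int64(82)) 57 30.8 | (np.int64(318), np.int64(82)) 57 30.0 | (np.int64(313), np.int64(83)) 53 33.5 | (np.int64(314), np.int64(83)) 54 32.6 | (np.int64(315), np.int64(83)) 55 31.8 | (np.int64(316), np.int64(83)) 55 31.0 | (np.int64(317), np.int64(83)) 56 30.1 | (np.int64(318), np.int64(83)) 56 29.4 | (np.int64(314), np.int64(84)) 53 32.0 | (np.int64(315), np.int64(84)) 54 31.1 | (np.int64(316), np.int64(84)) 54 30.3 | (np.int64(317), np.int64(84)) 55 29.5 | (np.int64(315), np.int64(85)) 53 30.5 |
```

View pics/f.png

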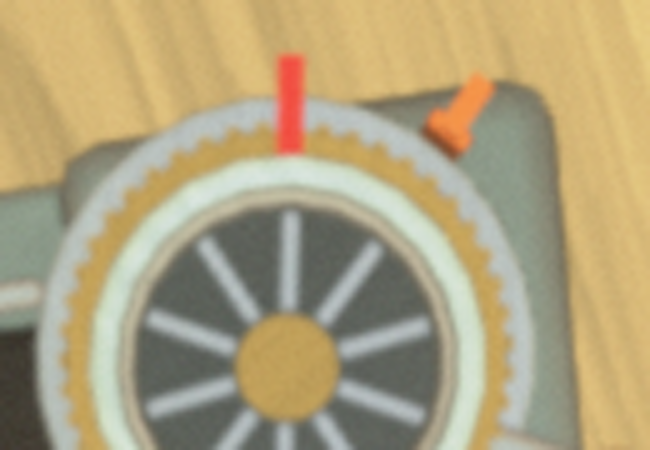

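Emit:
{"op": "arm_command", "data": {
  "moves": [
    [[0,4,0],[0,0,0]],
    [[0,8,0],[0,0,0]],
    [[0,10.5,0],[0,0,0]],
    [[0,12.5,0],[0,0,0]],
    [[0,13.7,0],[0,0,0]],
    [[0,13.7,0],[0,0,0]]
  ]
}}

```text
t: 2.68
eef_pos: [0.5573, -0.0417, 0.2605]
tcp_rot: [[-0.342, -0.003, 0.94], [-0.94, 0.0, -0.342], [0.001, -1.0, -0.003]]
ft_force: [-0.7, -0.1, -0.2]
opening: 0.0451
```

Emit:
{"op": "arm_command", "data": {
  "moves": [
    [[0,0,0],[0,0,0]],
    [[0,0,0],[0,0,0]],
    [[0,0,0],[0,0,0]],
    [[0,0,0],[0,0,0]],
    [[0,0,0],[0,0,0]],
    [[0,0,0],[0,0,0]],
    [[0,0,0],[0,0,0]]
  ],
  "jaw": 0.8
}}

```text
t: 3.27
eef_pos: [0.5587, -0.043, 0.2635]
tcp_rot: [[-0.343, 0.002, 0.939], [-0.939, -0.001, -0.343], [-0.0, -1.0, 0.002]]
ft_force: [5.8, -1.7, 3.9]
opening: 0.0133
```

Run:
```python
from h import *
st();T=get_image("top");S=get_image("side");W=get_image("wrist")
save("pics/g.png",np.vstack([np.hstack([cv2.resize(S["frame"][150:250,240:400],(400,250)),cv2.resize(T["frame"][130:230,220:380],(400,250))]),cv2.resize(W["frame"][0:290,100:564],(800,500))[:350]]))
c=np.array([.5842,.0198]);s,p,R,a=pose();d=p[:2]-c;r=np.hypot(*d);th=np.arctan2(d[1],d[0]);print(r,np.degrees(th))
for k in range(5,36,5):
    t=th-np.radians(k);rows([((c[0]+r*np.cos(t),c[1]+r*np.sin(t),p[2]),a-k)])
```

```text
t 3.27 p [ 0.5587 -0.043   0.2635] jaw -20.07 down [ 0.002 -0.001 -1.   ] F [ 5.8 -1.7  3.9] M [-0.39 -0.77 -0.01] open 13.3
0.06780292693092989 -112.15681298884984
[[-0.05, -0.0, -0.59], [-0.1, 5.0, -0.0]]
[[-0.15, -0.0, -1.17], [-0.1, 10.0, -0.0]]
[[-0.29, -0.0, -1.75], [-0.1, 15.0, -0.0]]
[[-0.49, -0.0, -2.3], [-0.1, 20.0, -0.0]]
[[-0.74, -0.01, -2.84], [-0.1, 25.0, -0.0]]
[[-1.03, -0.01, -3.35], [-0.1, 30.0, -0.0]]
[[-1.37, -0.01, -3.84], [-0.1, 35.0, -0.1]]
```

View pics/g.png

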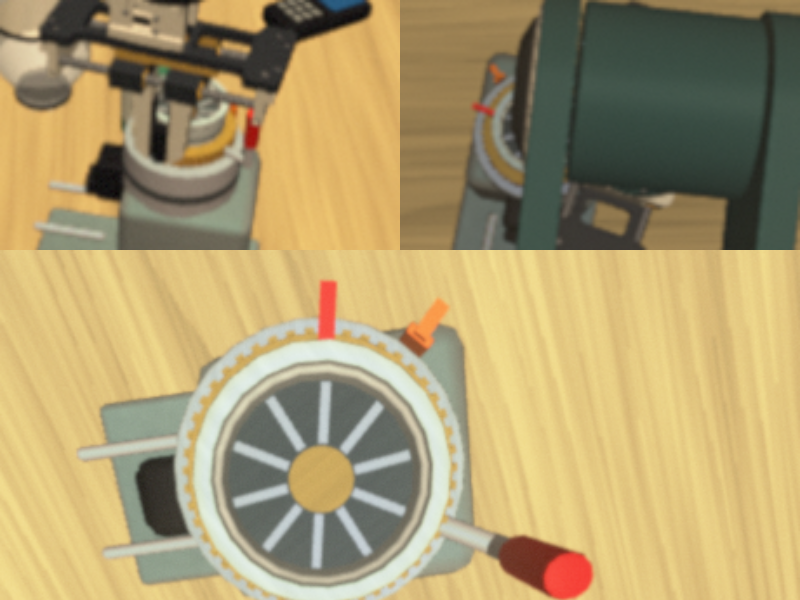

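The side, top and wrist views show the black knob held at 13.3 mm. The wrist camera sees the pointer at (327,285) and the tab at (430,320) in the tile. I'll turn the collar 30° first.

Emit:
{"op": "arm_command", "data": {
  "moves": [
    [[-0.03,0,-0.4],[0,3.3,0]],
    [[-0.08,0,-0.8],[0,6.7,0]],
    [[-0.15,0,-1.17],[0,10,0]],
    [[-0.24,0,-1.55],[0,13.3,0]],
    [[-0.35,0,-1.92],[0,16.7,0]],
    [[-0.49,0,-2.3],[0,20,0]],
    [[-0.65,0,-2.66],[0,23.3,0]],
    [[-0.83,0,-3.0],[0,26.7,0]],
    [[-1.03,0,-3.35],[0,30,0]],
    [[-1.03,0,-3.35],[0,30,0]]
  ]
}}

```text
t: 4.25
eef_pos: [0.5304, -0.0214, 0.2635]
tcp_rot: [[-0.769, 0.002, 0.639], [-0.639, -0.0, -0.769], [-0.001, -1.0, 0.002]]
ft_force: [3.1, 1.0, 5.3]
opening: 0.0132
```

```bash
cat >> h.py <<'E'
def mark(W,c,verbose=True):
    """angles about axis c of pointer (z .237) and tab top (z .227), wrist view"""
    h=cv2.cvtColor(W["frame"],cv2.COLOR_RGB2HSV);H,S,V=[h[...,i].astype(int) for i in range(3)]
    out={}
    for nm,m,z,ra,rb in [('ptr',((H<5)|(H>174))&(S>130)&(V>120),.237,.042,.057),('tab',(H>=7)&(H<18)&(S>140)&(V>180),.227,.054,.068)]:
        y,x=np.nonzero(m);P=np.array([onz(W,u,v,z)[:2]-c for u,v in zip(x,y)]);
        r=np.hypot(P[:,0],P[:,1]);a=np.degrees(np.arctan2(P[:,1],P[:,0]));k=(r>ra)&(r<rb)&(a>0)&(a<100)
        out[nm]=(round(float((a[k].min()+a[k].max())/2),2),round(float(np.mean(a[k])),2),int(k.sum()),(x[k].mean().round(1),y[k].mean().round(1)))
    return out
E
python3 - <<'E'
from h import *
st();W=get_image("wrist");np.save("w2.npy",W,allow_pickle=True)
# axis from the collar's hub (brass centre) unknown height; use collar outer circle, z .261
c=np.array([.5842,.0198]);print(mark(W,c))
for dc in ([.003,0],[0,.003]): print(dc,mark(W,c+dc))
s,p,R,a=pose();print(np.hypot(*(p[:2]-c)),np.degrees(np.arctan2(*(p[:2]-c)[::-1])))
h=W["frame"];save("pics/h.png",cv2.resize(h[0:250,130:430],(720,600),interpolation=cv2.INTER_CUBIC))
E
```

```text
t 4.25 p [ 0.5304 -0.0214  0.2635] jaw -50.28 down [ 0.002 -0.    -1.   ] F [3.1 1.  5.3] M [ 0.04 -0.3  -0.07] open 13.2
{'ptr': (37.24, 37.19, 227, (np.float64(287.7), np.float64(37.5))), 'tab': (34.73, 33.47, 215, (np.float64(295.3), np.float64(20.6)))}
[0.003, 0] {'ptr': (39.52, 39.28, 265, (np.float64(287.8), np.float64(35.0))), 'tab': (36.52, 35.18, 243, (np.float64(295.3), np.float64(17.6)))}
[0, 0.003] {'ptr': (34.38, 34.42, 259, (np.float64(287.8), np.float64(35.6))), 'tab': (32.18, 31.2, 248, (np.float64(295.3), np.float64(18.7)))}
0.06778330232601928 -142.51869950793596
```

View pics/h.png

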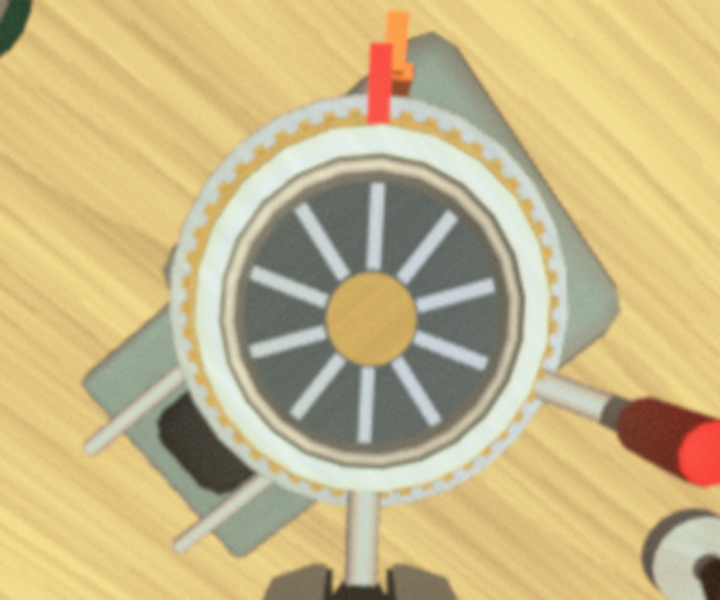

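Run:
```python
from h import *
c=np.array([.5842,.0198])
for n in ("w1.npy","w2.npy"):
    W=np.load(n,allow_pickle=True).item()
    h=cv2.cvtColor(W["frame"],cv2.COLOR_RGB2HSV);H,S,V=[h[...,i].astype(int) for i in range(3)]
    # axis check: hub circle of the collar
    hub=(H>=10)&(H<25)&(S>90);n_,l,s_,ce=cv2.connectedComponentsWithStats(hub.astype(np.uint8))
    for i in range(1,n_):
        x,y,w,hh,A=s_[i]
        if A>60 and .8<w/hh<1.25 and A/(w*hh)>.7: print('hub',s_[i],ce[i].round(1),onz(W,*ce[i],.25)[:2].round(4))
    for nm,m,z in [('ptr',((H<5)|(H>174))&(S>130)&(V>120),.237),('tab',(H>=7)&(H<18)&(S>140)&(V>150),.227)]:
        y,x=np.nonzero(m)
        for cc in (c,c+[0,.002],c+[.002,0]):
            P=np.array([onz(W,u,v,z)[:2]-cc for u,v in zip(x,y)]);r=np.hypot(*P.T);a=np.degrees(np.arctan2(P[:,1],P[:,0]))
            print(nm,[(lo,round(float(a[k].mean()),1),round(float(np.ptp(a[k])),1),int(k.sum())) for lo in range(44,70,3) for k in [(r>lo/1e3)&(r<(lo+3)/1e3)&(a>10)&(a<90)] if k.sum()])
```

```text
hub [272 118  21  21 341] [281.9 128. ] [0.5856 0.0209]
ptr [(44, 67.8, 3.8, 16), (47, 68.0, 3.5, 12), (50, 68.1, 3.3, 12), (53, 68.2, 3.2, 16), (56, 68.3, 3.0, 12)]
ptr [(44, 66.8, 3.9, 14), (47, 67.1, 3.6, 12), (50, 67.5, 3.4, 14), (53, 67.3, 3.2, 14), (56, 67.5, 2.9, 4)]
ptr [(44, 70.2, 3.8, 16), (47, 70.2, 3.5, 12), (50, 70.2, 3.3, 12), (53, 70.2, 3.1, 16), (56, 70.1, 2.9, 8)]
tab [(44, 68.1, 9.2, 11), (47, 70.8, 0.0, 1), (53, 68.1, 5.3, 4), (56, 40.1, 40.7, 34), (59, 42.4, 40.0, 30), (62, 34.4, 4.3, 15), (65, 34.3, 4.5, 19), (68, 34.2, 3.6, 11)]
tab [(44, 68.7, 7.8, 4), (50, 67.3, 5.5, 2), (53, 45.5, 41.5, 16), (56, 38.6, 41.7, 35), (59, 38.3, 40.4, 19), (62, 32.8, 4.4, 18), (65, 32.9, 4.5, 17), (68, 32.5, 3.0, 6)]
tab [(44, 71.0, 9.1, 8), (53, 45.1, 41.5, 21), (56, 41.6, 41.6, 34), (59, 43.8, 39.3, 21), (62, 35.4, 4.4, 17), (65, 35.4, 4.3, 17), (68, 34.5, 2.3, 3)]
hub [ 266  114   38   38 1140] [284.2 132.5] [0.5857 0.0206]
ptr [(44, 37.2, 5.5, 42), (47, 37.1, 5.0, 50), (50, 37.3, 5.5, 66), (53, 37.1, 5.2, 54), (56, 37.2, 3.8, 51), (59, 36.9, 3.6, 12)]
ptr [(44, 35.1, 5.7, 51), (47, 35.2, 5.8, 56), (50, 35.5, 5.6, 60), (53, 35.5, 4.6, 53), (56, 35.5, 3.9, 43)]
ptr [(44, 38.6, 5.6, 49), (47, 38.6, 5.7, 64), (50, 38.7, 5.5, 58), (53, 38.3, 4.0, 47), (56, 38.4, 3.8, 40)]
tab [(44, 40.6, 0.0, 1), (47, 35.9, 7.0, 3), (53, 32.3, 4.1, 11), (56, 32.3, 10.3, 55), (59, 33.1, 9.3, 43), (62, 34.2, 7.6, 56), (65, 34.2, 4.1, 57), (68, 34.0, 4.2, 40)]
tab [(44, 35.1, 7.2, 4), (50, 31.9, 0.0, 1), (53, 30.8, 10.5, 29), (56, 30.5, 5.0, 54), (59, 32.3, 7.8, 42), (62, 32.7, 6.7, 61), (65, 32.7, 4.3, 58), (68, 32.6, 3.8, 17)]
tab [(44, 38.6, 7.2, 4), (50, 35.0, 0.0, 1), (53, 33.5, 10.6, 41), (56, 33.4, 4.9, 49), (59, 35.2, 7.8, 47), (62, 35.1, 4.7, 59), (65, 35.1, 4.3, 58), (68, 35.0, 3.7, 7)]
```

Emit:
{"op": "arm_command", "data": {
  "moves": [
    [[0,0,-0.2],[0,1.7,0]],
    [[-0.02,0,-0.39],[0,3.3,0]],
    [[-0.02,0,-0.39],[0,3.3,0]],
    [[-0.02,0,-0.39],[0,3.3,0]]
  ]
}}

```text
t: 4.63
eef_pos: [0.5283, -0.0186, 0.2635]
tcp_rot: [[-0.802, 0.002, 0.597], [-0.597, -0.0, -0.802], [-0.001, -1.0, 0.001]]
ft_force: [5.2, -0.7, 5.9]
opening: 0.0137
```

```bash
cat >> h.py <<'E'
def line(W,c=np.array([.5852,.0204]),lim=(10,60)):
    h=cv2.cvtColor(W["frame"],cv2.COLOR_RGB2HSV);H,S,V=[h[...,i].astype(int) for i in range(3)]
    for nm,m,z,bins in [('ptr',((H<5)|(H>174))&(S>130)&(V>120),.237,(44,48,52,55)),('tab',(H>=7)&(H<18)&(S>140)&(V>150),.227,(58,61,63,65,67))]:
        y,x=np.nonzero(m);P=np.array([onz(W,u,v,z)[:2]-c for u,v in zip(x,y)]);r=np.hypot(*P.T);a=np.degrees(np.arctan2(P[:,1],P[:,0]))
        print(nm,[(lo,round(float(a[k].mean()),1),round(float(np.ptp(a[k])),1),int(k.sum())) for lo in bins for k in [(r>lo/1e3)&(r<(lo+3)/1e3)&(a>lim[0])&(a<lim[1])] if k.sum()])
E
python3 - <<'E'
from h import *
st();W=get_image("wrist");line(W)
save("pics/i.png",cv2.resize(W["frame"][0:100,220:360],(700,500),interpolation=cv2.INTER_CUBIC))
E
```

```text
t 4.63 p [ 0.5283 -0.0186  0.2635] jaw -53.34 down [ 0.002 -0.    -1.   ] F [ 5.2 -0.7  5.9] M [-0.24 -0.73 -0.03] open 13.7
ptr [(44, 34.3, 5.6, 54), (48, 34.3, 5.7, 61), (52, 34.5, 4.7, 51), (55, 34.0, 4.8, 59)]
tab [(58, 33.9, 8.9, 11), (61, 34.0, 4.6, 40), (63, 34.0, 4.1, 54), (65, 34.0, 3.9, 54), (67, 34.1, 3.8, 36)]
```

View pics/i.png

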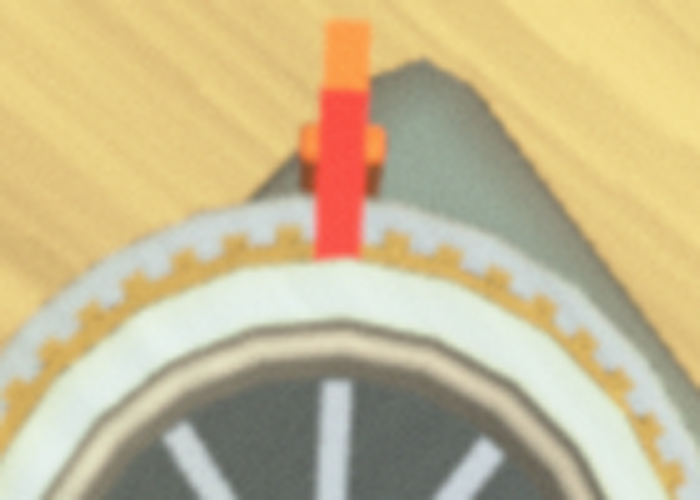

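The pointer and tab are collinear: pointer 34.3° against tab 34.0°, with the pointer centred over the tab in the crop. I'll release, rise, and go above the red knob.

Emit:
{"op": "arm_command", "data": {
  "moves": [
    [[0,0,0],[0,0,0]],
    [[0,0,0],[0,0,0]],
    [[0,0,0],[0,0,0]],
    [[0,0,0],[0,0,0]],
    [[0,-2,0],[0,0,0]],
    [[0,-5,0],[0,0,0]],
    [[0,-9,0],[0,0,0]],
    [[0,-9,0],[0,0,0]]
  ],
  "jaw": 4.5
}}

```text
t: 5.35
eef_pos: [0.5284, -0.0185, 0.3598]
tcp_rot: [[-0.802, 0.008, 0.597], [-0.597, -0.001, -0.802], [-0.006, -1.0, 0.005]]
ft_force: [0.3, -0.3, 0.6]
opening: 0.045
```

Run:
```python
from h import *
st();W=get_image("wrist");line(W)
c=np.array([.5852,.0204])
for k in ['red']:
    for b in blobs(W["frame"],k,30):
        p=onz(W,*b[1],.277)[:2]-c;print(b,np.hypot(*p),np.degrees(np.arctan2(p[1],p[0])))
t=np.radians(-75);rows([((c[0]+.07*np.cos(t),c[1]+.07*np.sin(t),.345),15)])
```

```text
t 5.35 p [ 0.5284 -0.0185  0.3598] jaw -53.35 down [ 0.008 -0.001 -1.   ] F [ 0.3 -0.3  0.6] M [-0.05  0.08 -0.02] open 45.0
ptr [(44, 34.0, 5.4, 17), (48, 33.8, 4.1, 17), (52, 34.4, 3.7, 18), (55, 34.2, 3.6, 17)]
tab [(58, 34.3, 6.9, 9), (61, 34.2, 4.1, 21), (63, 34.1, 4.0, 24), (65, 34.3, 3.8, 23), (67, 34.1, 3.7, 17)]
([281, 60, 7, 21, 106], [283.9, 69.3]) 0.04394805381326258 34.817023039985116
([358, 156, 16, 16, 206], [365.3, 163.2]) 0.07022080131332922 -73.5525925674309
[[-4.29, 1.19, 6.77], [-0.3, -68.4, -0.1]]
```

Emit:
{"op": "arm_command", "data": {
  "moves": [
    [[-1,0.5,1.5],[0,-7,0]],
    [[-2,1,3],[0,-14,0]],
    [[-3,1.2,5],[0,-21,0]],
    [[-4.3,1.2,6.9],[0,-28,0]],
    [[-4.3,1.2,6.9],[0,-35,0]],
    [[-4.3,1.2,6.9],[0,-42,0]],
    [[-4.3,1.2,6.9],[0,-49,0]],
    [[-4.3,1.2,6.9],[0,-56,0]],
    [[-4.3,1.2,6.9],[0,-63,0]],
    [[-4.3,1.2,6.9],[0,-70,0]]
  ]
}}

```text
t: 6.23
eef_pos: [0.6033, -0.0482, 0.3394]
tcp_rot: [[0.292, -0.002, 0.956], [-0.956, 0.0, 0.292], [-0.001, -1.0, -0.001]]
ft_force: [-0.2, 0.3, 0.7]
opening: 0.0452
```

Emit:
{"op": "arm_command", "data": {
  "moves": [
    [[0,0,0],[0,0,0]],
    [[0,0,0],[0,0,0]]
  ]
}}

```text
t: 6.4
eef_pos: [0.6034, -0.0481, 0.3397]
tcp_rot: [[0.283, -0.001, 0.959], [-0.959, 0.0, 0.283], [-0.0, -1.0, -0.001]]
ft_force: [-0.5, 0.5, 0.5]
opening: 0.0448
```

Run:
```python
from h import *
st();W=get_image("wrist")
c=np.array([.5852,.0204])
for b in blobs(W["frame"],'red',30):
    p=onz(W,*b[1],.277)[:2];d=p-c;print(b,p,np.hypot(*d),np.degrees(np.arctan2(d[1],d[0])))
t=np.radians(-73.5);rows([((c[0]+.07*np.cos(t),c[1]+.07*np.sin(t),.263),16.5)])
```

```text
t 6.4 p [ 0.6034 -0.0481  0.3397] jaw 16.42 down [-0.001  0.    -1.   ] F [-0.5  0.5  0.5] M [-0.01  0.02 -0.05] open 44.8
([330, 101, 20, 12, 112], [340.0, 106.5]) [0.62055544 0.04480045] 0.042957991742982864 34.61138438817932
([273, 214, 16, 17, 213], [280.3, 222.5]) [ 0.60501617 -0.04701318] 0.07026533394201678 -73.6192457044985
[[-0.09, 7.7, 0.21], [0.0, -0.1, -0.0]]
```

Emit:
{"op": "arm_command", "data": {
  "moves": [
    [[-0.1,3,0.2],[0,0,0]],
    [[-0.1,5.5,0.2],[0,0,0]],
    [[-0.1,7,0.2],[0,0,0]],
    [[-0.1,7.7,0.2],[0,0,0]],
    [[-0.1,7.7,0.2],[0,0,0]]
  ]
}}

```text
t: 6.87
eef_pos: [0.6047, -0.0466, 0.2623]
tcp_rot: [[0.285, -0.002, 0.959], [-0.959, 0.0, 0.285], [-0.001, -1.0, -0.002]]
ft_force: [-0.6, 0.5, 0.8]
opening: 0.0454
```

Emit:
{"op": "arm_command", "data": {
  "moves": [
    [[0,0,0],[0,0,0]],
    [[0,0,0],[0,0,0]],
    [[0,0,0],[0,0,0]],
    [[0,0,0],[0,0,0]],
    [[0,0,0],[0,0,0]],
    [[0,0,0],[0,0,0]]
  ],
  "jaw": 1.2
}}

```text
t: 7.37
eef_pos: [0.605, -0.0469, 0.2641]
tcp_rot: [[0.286, 0.0, 0.958], [-0.958, -0.001, 0.286], [0.001, -1.0, -0.0]]
ft_force: [-2.9, -1.9, 3.1]
opening: 0.0133
```

Run:
```python
from h import *
st()
c=np.array([.5852,.0204]);s,p,R,a=pose();d=p[:2]-c;r=np.hypot(*d);th=np.arctan2(d[1],d[0]);print(r,np.degrees(th))
rows([((c[0]+r*np.cos(th-np.radians(k)),c[1]+r*np.sin(th-np.radians(k)),p[2]),a-k) for k in (3,6,9,12,15,18,21,23,24)])
```

```text
t 7.37 p [ 0.605  -0.0469  0.2641] jaw 16.62 down [ 0.    -0.001 -1.   ] F [-2.9 -1.9  3.1] M [-0.4   0.42  0.02] open 13.3
0.07013623941278674 -73.56592681674223
[[-0.01, 0.0, -0.37], [0.0, 3.0, 0.0]]
[[-0.04, 0.0, -0.73], [0.0, 6.0, 0.0]]
[[-0.09, 0.0, -1.1], [0.0, 9.0, 0.0]]
[[-0.16, 0.0, -1.46], [0.0, 12.0, 0.0]]
[[-0.24, -0.0, -1.81], [-0.0, 15.0, 0.0]]
[[-0.35, -0.0, -2.17], [-0.0, 18.0, 0.0]]
[[-0.47, -0.0, -2.51], [-0.0, 21.0, 0.0]]
[[-0.57, -0.0, -2.74], [-0.0, 23.0, 0.0]]
[[-0.62, -0.0, -2.85], [-0.0, 24.0, 0.0]]
```

Emit:
{"op": "arm_command", "data": {
  "moves": [
    [[-0.01,0,-0.37],[0,3,0]],
    [[-0.04,0,-0.73],[0,6,0]],
    [[-0.09,0,-1.1],[0,9,0]],
    [[-0.16,0,-1.46],[0,12,0]],
    [[-0.24,0,-1.81],[0,15,0]],
    [[-0.35,0,-2.17],[0,18,0]],
    [[-0.47,0,-2.51],[0,21,0]],
    [[-0.57,0,-2.74],[0,23,0]],
    [[-0.57,0,-2.74],[0,23,0]]
  ]
}}

```text
t: 8.12
eef_pos: [0.5772, -0.0494, 0.2643]
tcp_rot: [[-0.113, 0.001, 0.994], [-0.994, -0.001, -0.113], [0.001, -1.0, 0.001]]
ft_force: [-0.7, -4.6, 3.4]
opening: 0.0136
```

Run:
```python
from h import *
st();W=get_image("wrist");line(W);np.save("w3.npy",W,allow_pickle=True)
c=np.array([.5852,.0204]);s,p,R,a=pose();d=p[:2]-c;print(np.hypot(*d),np.degrees(np.arctan2(d[1],d[0])))
```

```text
t 8.12 p [ 0.5772 -0.0494  0.2643] jaw -6.48 down [ 0.001 -0.001 -1.   ] F [-0.7 -4.6  3.4] M [-0.91  0.24  0.02] open 13.6
ptr [(44, 34.4, 5.5, 47), (48, 34.4, 5.9, 55), (52, 34.4, 4.3, 46), (55, 34.2, 4.6, 48)]
tab [(58, 34.8, 8.3, 13), (61, 34.2, 5.2, 37), (63, 34.0, 4.4, 52), (65, 34.1, 4.3, 53), (67, 34.0, 4.1, 30)]
0.07025816949218944 -96.48582045220704
```

Emit:
{"op": "arm_command", "data": {
  "moves": [
    [[0,0,0],[0,0,0]],
    [[0,0,0],[0,0,0]],
    [[0,0,0],[0,0,0]],
    [[0,0,0],[0,0,0]],
    [[0,-3,0],[0,0,0]],
    [[0,-6,0],[0,0,0]],
    [[-0.3,-6,-0.7],[0,6.2,0]],
    [[-0.6,-6,-1.3],[0,12.4,0]],
    [[-0.9,-6,-2],[0,18.5,0]],
    [[-1.25,-6,-2.65],[0,24.7,0]]
  ],
  "jaw": 4.5
}}

```text
t: 9.0
eef_pos: [0.5521, -0.0334, 0.3235]
tcp_rot: [[-0.52, -0.0, 0.854], [-0.854, 0.0, -0.52], [-0.0, -1.0, -0.0]]
ft_force: [-0.4, 0.3, 0.2]
opening: 0.0447
```

Emit:
{"op": "arm_command", "data": {
  "moves": [
    [[0,0,0],[0,0,0]],
    [[0,0,0],[0,0,0]],
    [[0,0,0],[0,0,0]],
    [[0,0,0],[0,0,0]],
    [[0,0,0],[0,0,0]]
  ],
  "jaw": 9.3
}}

```text
t: 9.42
eef_pos: [0.5525, -0.0338, 0.3235]
tcp_rot: [[-0.515, -0.0, 0.857], [-0.857, 0.0, -0.515], [0.0, -1.0, -0.0]]
ft_force: [0.9, -1.4, 0.2]
opening: 0.074
```

Run:
```python
from h import *
st();W=get_image("wrist");line(W)
c=np.array([.5852,.0204])
for b in blobs(W["frame"],'red',30):
    p=onz(W,*b[1],.277)[:2];d=p-c;print(b,p,np.hypot(*d),np.degrees(np.arctan2(d[1],d[0])))
rows([((.5523,-.0340,.263),-31.2)])
save("pics/j.png",W["frame"])
```

```text
t 9.42 p [ 0.5525 -0.0338  0.3235] jaw -30.97 down [-0.  0. -1.] F [ 0.9 -1.4  0.2] M [-0.05  0.09 -0.02] open 74.0
ptr [(44, 34.1, 4.9, 25), (48, 34.2, 5.6, 30), (52, 34.3, 4.9, 27), (55, 34.2, 4.3, 28)]
tab [(58, 34.5, 8.4, 10), (61, 34.1, 4.4, 29), (63, 34.2, 4.5, 32), (65, 34.1, 4.4, 31), (67, 34.0, 4.3, 22)]
([300, 62, 15, 25, 154], [307.0, 74.1]) [0.6208451  0.04546472] 0.04357537703425476 35.1138948292828
([312, 224, 19, 17, 244], [321.0, 232.1]) [ 0.57833475 -0.04959717] 0.07033302902102963 -95.60159688757817
[[0.03, 6.05, -0.01], [0.0, 0.2, 0.0]]
```

View pics/j.png

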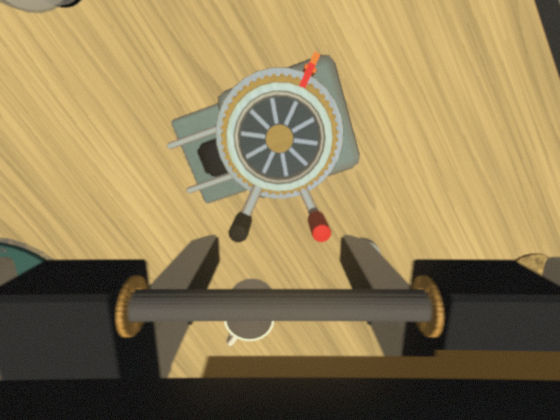

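Both knobs are straddled symmetrically, black at (240,230) and red at (321,232), but the jaws are still opening. I'll wait for them, then descend.

Emit:
{"op": "arm_command", "data": {
  "moves": [
    [[0,0,0],[0,0,0]],
    [[0,0,0],[0,0,0]],
    [[0,0,0],[0,0,0]],
    [[0,0,0],[0,0,0]],
    [[0,2.5,0],[0,0,0]],
    [[0,4.5,0],[0,0,0]],
    [[0,5.6,0],[0,0,0]],
    [[0,6.0,0],[0,0,0]],
    [[0,6.0,0],[0,0,0]]
  ],
  "jaw": 9.3
}}

```text
t: 10.22
eef_pos: [0.5521, -0.0336, 0.2632]
tcp_rot: [[-0.516, -0.001, 0.857], [-0.857, 0.0, -0.516], [0.0, -1.0, -0.001]]
ft_force: [0.1, 0.7, 0.9]
opening: 0.0927
```

```bash
cat >> h.py <<'E'
C=np.array([.5852,.0204])
def plan(op,dark=0.0):
    """tool rows to hold black knob at -146 deg, with jaws touching at opening op (mm)"""
    f=2*np.degrees(np.arcsin((op-13.5)/140));g=lambda t:C+.07*np.array([np.cos(np.radians(t)),np.sin(np.radians(t))])
    m=(g(-146+dark)+g(-146+dark+f))/2;print(op,'phi',round(np.radians(f),3),end=' ');rows([((m[0],m[1],.264),-56+dark+f/2)])
E
python3 - <<'E'
from h import *
st()
for o in (74,72,70,68): plan(o)
E
```

```text
t 10.22 p [ 0.5521 -0.0336  0.2632] jaw -31.06 down [-0.001  0.    -1.   ] F [0.1 0.7 0.9] M [-0.02  0.08  0.03] open 92.7
74 phi 0.894 [[-0.02, -0.08, 0.12], [0.1, -0.7, 0.0]]
72 phi 0.862 [[0.02, -0.08, 0.02], [0.1, 0.2, 0.0]]
70 phi 0.831 [[0.07, -0.08, -0.08], [0.1, 1.1, 0.0]]
68 phi 0.8 [[0.11, -0.08, -0.18], [0.1, 2.0, 0.0]]
```

Emit:
{"op": "arm_command", "data": {
  "moves": [
    [[0,0,0.1],[0,-0.5,0]],
    [[0,0,0.1],[0,-0.5,0]],
    [[0,0,0.1],[0,-0.5,0]],
    [[0,0,0.1],[0,-0.5,0]],
    [[0,0,0.1],[0,-0.5,0]]
  ],
  "jaw": 7.4
}}

```text
t: 10.63
eef_pos: [0.5533, -0.0342, 0.2641]
tcp_rot: [[-0.508, 0.001, 0.861], [-0.861, -0.0, -0.508], [-0.0, -1.0, 0.0]]
ft_force: [0.2, -0.4, -0.5]
opening: 0.074
```

Emit:
{"op": "arm_command", "data": {
  "moves": [
    [[0.05,0,-0.1],[0,0.7,0]],
    [[0.05,0,-0.1],[0,0.9,0]],
    [[0.05,0,-0.1],[0,0.9,0]]
  ],
  "jaw": 7.2
}}

```text
t: 10.88
eef_pos: [0.5521, -0.0341, 0.2638]
tcp_rot: [[-0.522, 0.001, 0.853], [-0.853, 0.0, -0.522], [-0.0, -1.0, 0.001]]
ft_force: [2.7, 0.3, 1.5]
opening: 0.072
```

Emit:
{"op": "arm_command", "data": {
  "moves": [
    [[0.05,0,-0.1],[0,0.9,0]],
    [[0.05,0,-0.1],[0,0.9,0]],
    [[0.05,0,-0.1],[0,0.9,0]]
  ],
  "jaw": 7.0
}}

```text
t: 11.13
eef_pos: [0.551, -0.0341, 0.2638]
tcp_rot: [[-0.535, 0.0, 0.845], [-0.845, -0.0, -0.535], [-0.0, -1.0, 0.0]]
ft_force: [1.9, -0.7, 1.7]
opening: 0.0698
```

Run:
```python
from h import *
st();line(get_image("wrist"))
for o in (70,68,66,64,62): plan(o)
```

```text
t 11.13 p [ 0.551  -0.0341  0.2638] jaw -32.38 down [ 0. -0. -1.] F [ 1.9 -0.7  1.7] M [-0.18 -0.39 -0.03] open 69.8
ptr [(44, 34.4, 5.7, 50), (48, 34.3, 5.8, 59), (52, 34.3, 5.0, 54), (55, 34.1, 4.7, 54)]
tab [(58, 34.8, 8.7, 15), (61, 34.1, 5.0, 46), (63, 34.1, 4.7, 57), (65, 34.1, 4.5, 59), (67, 34.1, 4.3, 37)]
70 phi 0.831 [[-0.03, -0.02, -0.01], [-0.0, -0.2, -0.0]]
68 phi 0.8 [[0.02, -0.02, -0.11], [-0.0, 0.7, -0.0]]
66 phi 0.769 [[0.06, -0.02, -0.21], [-0.0, 1.6, -0.0]]
64 phi 0.738 [[0.09, -0.02, -0.31], [-0.0, 2.5, -0.0]]
62 phi 0.708 [[0.13, -0.02, -0.41], [-0.0, 3.4, -0.0]]
```

Emit:
{"op": "arm_command", "data": {
  "moves": [
    [[0.03,0,-0.1],[0,0.8,0]],
    [[0.03,0,-0.1],[0,0.8,0]],
    [[0.03,0,-0.1],[0,0.8,0]]
  ],
  "jaw": 6.8
}}

```text
t: 11.43
eef_pos: [0.55, -0.0339, 0.2638]
tcp_rot: [[-0.547, 0.0, 0.837], [-0.837, -0.0, -0.547], [0.0, -1.0, 0.001]]
ft_force: [4.0, -0.8, 3.4]
opening: 0.0686
```

Emit:
{"op": "arm_command", "data": {
  "moves": [
    [[0.03,0,-0.1],[0,0.9,0]],
    [[0.03,0,-0.1],[0,0.9,0]],
    [[0.03,0,-0.1],[0,0.9,0]]
  ],
  "jaw": 6.6
}}

```text
t: 11.68
eef_pos: [0.5488, -0.0336, 0.2638]
tcp_rot: [[-0.561, 0.0, 0.828], [-0.828, -0.0, -0.561], [0.0, -1.0, 0.0]]
ft_force: [2.0, -3.0, 3.2]
opening: 0.0664
```

Emit:
{"op": "arm_command", "data": {
  "moves": [
    [[0.03,0,-0.1],[0,0.9,0]],
    [[0.03,0,-0.1],[0,0.9,0]],
    [[0.03,0,-0.1],[0,0.9,0]]
  ],
  "jaw": 6.4
}}

```text
t: 11.93
eef_pos: [0.5477, -0.0334, 0.2638]
tcp_rot: [[-0.574, -0.0, 0.819], [-0.819, -0.001, -0.574], [0.001, -1.0, 0.0]]
ft_force: [-0.6, -5.9, 4.3]
opening: 0.0648
```

Run:
```python
from h import *
st();line(get_image("wrist"))
for o in (64,62,60,58,56,54,52): plan(o)
```

```text
t 11.93 p [ 0.5477 -0.0334  0.2638] jaw -35.03 down [-0.    -0.001 -1.   ] F [-0.6 -5.9  4.3] M [-1.1  -0.15 -0.21] open 64.8
ptr [(44, 33.9, 5.5, 49), (48, 34.0, 5.9, 58), (52, 33.9, 4.7, 51), (55, 33.8, 4.8, 54)]
tab [(58, 35.6, 8.5, 13), (61, 34.2, 4.8, 43), (63, 34.0, 4.6, 56), (65, 34.0, 4.3, 56), (67, 34.1, 4.2, 36)]
64 phi 0.738 [[-0.03, -0.02, -0.0], [-0.0, -0.2, 0.0]]
62 phi 0.708 [[0.01, -0.02, -0.1], [-0.0, 0.7, 0.0]]
60 phi 0.677 [[0.04, -0.02, -0.2], [-0.0, 1.6, 0.0]]
58 phi 0.647 [[0.07, -0.02, -0.3], [-0.0, 2.4, 0.0]]
56 phi 0.617 [[0.1, -0.02, -0.4], [-0.0, 3.3, 0.0]]
54 phi 0.587 [[0.12, -0.02, -0.51], [-0.0, 4.2, 0.0]]
52 phi 0.557 [[0.14, -0.02, -0.61], [-0.0, 5.0, 0.0]]
```

Emit:
{"op": "arm_command", "data": {
  "moves": [
    [[0.02,0,-0.1],[0,0.8,0]],
    [[0.02,0,-0.1],[0,0.8,0]],
    [[0.02,0,-0.1],[0,0.8,0]]
  ],
  "jaw": 6.1
}}

```text
t: 12.23
eef_pos: [0.5464, -0.033, 0.2638]
tcp_rot: [[-0.585, -0.001, 0.811], [-0.811, -0.001, -0.585], [0.001, -1.0, -0.001]]
ft_force: [-5.1, -4.4, 5.2]
opening: 0.062
```

Emit:
{"op": "arm_command", "data": {
  "moves": [
    [[0.03,0,-0.1],[0,0.9,0]],
    [[0.03,0,-0.1],[0,0.9,0]],
    [[0.03,0,-0.1],[0,0.9,0]]
  ],
  "jaw": 5.9
}}

```text
t: 12.48
eef_pos: [0.5453, -0.0327, 0.2638]
tcp_rot: [[-0.598, -0.002, 0.801], [-0.801, -0.001, -0.598], [0.002, -1.0, -0.001]]
ft_force: [-5.9, -5.9, 5.7]
opening: 0.0597
```

Emit:
{"op": "arm_command", "data": {
  "moves": [
    [[0.03,0,-0.1],[0,0.9,0]],
    [[0.03,0,-0.1],[0,0.9,0]],
    [[0.03,0,-0.1],[0,0.9,0]]
  ],
  "jaw": 5.7
}}

```text
t: 12.73
eef_pos: [0.5443, -0.0324, 0.2638]
tcp_rot: [[-0.611, -0.002, 0.792], [-0.792, -0.001, -0.611], [0.002, -1.0, -0.001]]
ft_force: [-6.4, -5.8, 6.0]
opening: 0.0574
```

Run:
```python
from h import *
st();line(get_image("wrist"))
for o in (58,56,54,52,50,48,46,44,43): plan(o)
```

```text
t 12.73 p [ 0.5443 -0.0324  0.2638] jaw -37.63 down [-0.002 -0.001 -1.   ] F [-6.4 -5.8  6. ] M [-1.3   0.94 -0.08] open 57.4
ptr [(44, 33.9, 5.3, 49), (48, 33.9, 5.9, 59), (52, 33.9, 5.0, 53), (55, 33.8, 4.6, 54)]
tab [(58, 34.5, 9.0, 15), (61, 34.2, 4.7, 42), (63, 34.0, 4.6, 56), (65, 34.0, 4.3, 56), (67, 33.9, 4.1, 35)]
58 phi 0.647 [[-0.05, -0.02, 0.03], [0.0, -0.2, 0.1]]
56 phi 0.617 [[-0.02, -0.02, -0.07], [0.0, 0.7, 0.1]]
54 phi 0.587 [[0.01, -0.02, -0.17], [0.0, 1.6, 0.1]]
52 phi 0.557 [[0.04, -0.02, -0.27], [0.0, 2.4, 0.1]]
50 phi 0.528 [[0.06, -0.02, -0.37], [0.0, 3.3, 0.1]]
48 phi 0.498 [[0.08, -0.02, -0.47], [0.0, 4.1, 0.1]]
46 phi 0.469 [[0.1, -0.02, -0.57], [0.0, 4.9, 0.1]]
44 phi 0.439 [[0.11, -0.02, -0.67], [0.0, 5.8, 0.1]]
43 phi 0.425 [[0.12, -0.02, -0.72], [0.0, 6.2, 0.1]]
```

Emit:
{"op": "arm_command", "data": {
  "moves": [
    [[0.01,0,-0.09],[0,0.8,0]],
    [[0.01,0,-0.09],[0,0.8,0]],
    [[0.01,0,-0.09],[0,0.8,0]]
  ],
  "jaw": 5.5
}}

```text
t: 13.03
eef_pos: [0.5433, -0.0321, 0.2638]
tcp_rot: [[-0.622, -0.002, 0.783], [-0.783, -0.001, -0.622], [0.002, -1.0, -0.001]]
ft_force: [-9.2, -7.4, 6.2]
opening: 0.0556
```

Emit:
{"op": "arm_command", "data": {
  "moves": [
    [[0.02,0,-0.1],[0,0.9,0]],
    [[0.02,0,-0.1],[0,0.9,0]],
    [[0.02,0,-0.1],[0,0.9,0]]
  ],
  "jaw": 5.3
}}

```text
t: 13.28
eef_pos: [0.5423, -0.0317, 0.2638]
tcp_rot: [[-0.634, -0.002, 0.773], [-0.773, -0.001, -0.634], [0.003, -1.0, -0.001]]
ft_force: [-9.2, -8.3, 5.8]
opening: 0.0539
```

Emit:
{"op": "arm_command", "data": {
  "moves": [
    [[0.02,0,-0.1],[0,0.9,0]],
    [[0.02,0,-0.1],[0,0.9,0]],
    [[0.02,0,-0.1],[0,0.9,0]]
  ],
  "jaw": 5.1
}}

```text
t: 13.53
eef_pos: [0.5415, -0.0312, 0.2638]
tcp_rot: [[-0.646, -0.002, 0.763], [-0.763, -0.001, -0.646], [0.003, -1.0, -0.001]]
ft_force: [-8.3, -8.4, 8.2]
opening: 0.0516
```

Run:
```python
from h import *
st();line(get_image("wrist"))
for o in (52,51,50,48,46,44,43): plan(o)
```

```text
t 13.53 p [ 0.5415 -0.0312  0.2638] jaw -40.24 down [-0.002 -0.001 -1.   ] F [-8.3 -8.4  8.2] M [-1.55  1.48 -0.06] open 51.6
ptr [(44, 33.9, 5.7, 49), (48, 34.0, 5.8, 59), (52, 33.8, 5.1, 53), (55, 33.8, 4.7, 57)]
tab [(58, 35.2, 8.2, 14), (61, 34.1, 4.9, 44), (63, 34.0, 4.7, 58), (65, 34.1, 4.4, 57), (67, 34.1, 4.2, 35)]
52 phi 0.557 [[-0.04, -0.02, 0.03], [0.1, -0.2, 0.1]]
51 phi 0.542 [[-0.02, -0.02, -0.02], [0.1, 0.2, 0.1]]
50 phi 0.528 [[-0.01, -0.02, -0.07], [0.0, 0.6, 0.1]]
48 phi 0.498 [[0.01, -0.02, -0.17], [0.0, 1.5, 0.1]]
46 phi 0.469 [[0.04, -0.02, -0.28], [0.0, 2.3, 0.1]]
44 phi 0.439 [[0.05, -0.02, -0.38], [0.0, 3.2, 0.1]]
43 phi 0.425 [[0.06, -0.02, -0.43], [0.0, 3.6, 0.1]]
```

Emit:
{"op": "arm_command", "data": {
  "moves": [
    [[0.01,0,-0.1],[0,0.8,0]],
    [[0.01,0,-0.1],[0,0.8,0]],
    [[0.01,0,-0.1],[0,0.8,0]]
  ],
  "jaw": 4.9
}}

```text
t: 13.83
eef_pos: [0.5406, -0.0307, 0.2638]
tcp_rot: [[-0.657, -0.002, 0.754], [-0.754, -0.002, -0.657], [0.003, -1.0, -0.001]]
ft_force: [-9.1, -9.2, 6.3]
opening: 0.0504
```

Emit:
{"op": "arm_command", "data": {
  "moves": [
    [[0.02,0,-0.1],[0,0.9,0]],
    [[0.02,0,-0.1],[0,0.9,0]],
    [[0.02,0,-0.1],[0,0.9,0]]
  ],
  "jaw": 4.7
}}

```text
t: 14.08
eef_pos: [0.5397, -0.0303, 0.2638]
tcp_rot: [[-0.668, -0.002, 0.744], [-0.744, -0.002, -0.668], [0.003, -1.0, -0.001]]
ft_force: [-9.6, -9.7, 6.8]
opening: 0.0477
```

Emit:
{"op": "arm_command", "data": {
  "moves": [
    [[0.02,0,-0.1],[0,0.9,0]],
    [[0.02,0,-0.1],[0,0.9,0]],
    [[0.02,0,-0.1],[0,0.9,0]]
  ],
  "jaw": 4.5
}}

```text
t: 14.33
eef_pos: [0.5388, -0.0298, 0.2638]
tcp_rot: [[-0.68, -0.002, 0.733], [-0.733, -0.002, -0.68], [0.003, -1.0, -0.001]]
ft_force: [-9.4, -9.3, 6.9]
opening: 0.0458
```

Run:
```python
from h import *
st();line(get_image("wrist"))
for o in (46,45,44,43,42.5): plan(o)
```

```text
t 14.33 p [ 0.5388 -0.0298  0.2638] jaw -42.85 down [-0.002 -0.002 -1.   ] F [-9.4 -9.3  6.9] M [-1.73  1.65 -0.09] open 45.8
ptr [(44, 34.0, 5.7, 51), (48, 33.9, 5.9, 61), (52, 34.0, 4.5, 51), (55, 33.8, 4.8, 58)]
tab [(58, 34.4, 8.6, 12), (61, 34.1, 4.7, 44), (63, 34.0, 4.4, 57), (65, 34.0, 4.4, 58), (67, 34.0, 4.1, 35)]
46 phi 0.469 [[-0.03, -0.02, 0.02], [0.0, -0.3, 0.2]]
45 phi 0.454 [[-0.02, -0.02, -0.03], [0.0, 0.1, 0.2]]
44 phi 0.439 [[-0.01, -0.02, -0.08], [0.0, 0.6, 0.2]]
43 phi 0.425 [[0.0, -0.02, -0.13], [0.0, 1.0, 0.2]]
42.5 phi 0.417 [[0.01, -0.02, -0.15], [0.0, 1.2, 0.2]]
```

Emit:
{"op": "arm_command", "data": {
  "moves": [
    [[0.01,0,-0.09],[0,0.8,0]],
    [[0.01,0,-0.09],[0,0.8,0]],
    [[0.01,0,-0.09],[0,0.8,0]]
  ],
  "jaw": 4.3
}}

```text
t: 14.63
eef_pos: [0.5379, -0.0293, 0.2638]
tcp_rot: [[-0.69, -0.003, 0.723], [-0.723, -0.002, -0.69], [0.003, -1.0, -0.001]]
ft_force: [-11.8, -9.8, 7.6]
opening: 0.044
```

Emit:
{"op": "arm_command", "data": {
  "moves": [
    [[0.01,0,-0.05],[0,0.4,0]],
    [[0.01,0,-0.05],[0,0.4,0]],
    [[0.01,0,-0.05],[0,0.4,0]]
  ],
  "jaw": 4.15
}}

```text
t: 14.88
eef_pos: [0.5373, -0.0289, 0.2637]
tcp_rot: [[-0.695, -0.004, 0.719], [-0.719, -0.002, -0.695], [0.004, -1.0, -0.001]]
ft_force: [-12.9, -9.4, 7.3]
opening: 0.0422
```

Emit:
{"op": "arm_command", "data": {
  "moves": [
    [[0,0,0],[0,0,0]],
    [[0,0,0],[0,0,0]],
    [[0,0,0],[0,0,0]],
    [[0,0,0],[0,0,0]]
  ],
  "jaw": 3.9
}}

```text
t: 15.22
eef_pos: [0.5369, -0.0288, 0.2637]
tcp_rot: [[-0.695, -0.004, 0.719], [-0.719, -0.001, -0.695], [0.004, -1.0, -0.002]]
ft_force: [-17.8, -7.9, 8.6]
opening: 0.0399
```

Emit:
{"op": "arm_command", "data": {
  "moves": [
    [[0,0,0],[0,0,0]],
    [[0,0,0],[0,0,0]],
    [[0,0,0],[0,0,0]],
    [[0,0,0],[0,0,0]]
  ],
  "jaw": 3.0
}}

```text
t: 15.55
eef_pos: [0.5369, -0.0288, 0.2638]
tcp_rot: [[-0.695, -0.004, 0.719], [-0.719, -0.001, -0.695], [0.004, -1.0, -0.002]]
ft_force: [-17.9, -9.1, 8.6]
opening: 0.0401
```

Run:
```python
from h import *
st();W=get_image("wrist");line(W)
for o in (44,43,42.5,42): plan(o)
```

```text
t 15.55 p [ 0.5369 -0.0288  0.2638] jaw -44.03 down [-0.004 -0.001 -1.   ] F [-17.9  -9.1   8.6] M [-1.58  2.96  0.02] open 40.1
ptr [(44, 34.5, 5.4, 49), (48, 34.5, 5.8, 57), (52, 34.4, 4.8, 53), (55, 34.3, 4.4, 54)]
tab [(58, 33.5, 8.5, 16), (61, 34.1, 5.2, 45), (63, 34.0, 4.5, 59), (65, 34.0, 4.3, 59), (67, 34.0, 4.3, 36)]
44 phi 0.439 [[-0.06, -0.02, 0.12], [0.1, -0.6, 0.2]]
43 phi 0.425 [[-0.05, -0.02, 0.07], [0.1, -0.2, 0.2]]
42.5 phi 0.417 [[-0.05, -0.02, 0.05], [0.1, 0.0, 0.2]]
42 phi 0.41 [[-0.04, -0.02, 0.02], [0.1, 0.2, 0.2]]
```

Emit:
{"op": "arm_command", "data": {
  "moves": [
    [[0,0,0],[0,0,0]],
    [[0,0,0],[0,0,0]],
    [[0,0,0],[0,0,0]],
    [[0,0,0],[0,0,0]],
    [[0,0,0],[0,0,0]],
    [[0,-2.5,0],[0,0,0]],
    [[0,-6,0],[0,0,0]],
    [[0,-9,0],[0,0,0]],
    [[0,-9,0],[0,0,0]]
  ],
  "jaw": 6.5
}}

```text
t: 16.35
eef_pos: [0.5393, -0.0281, 0.3599]
tcp_rot: [[-0.694, 0.007, 0.72], [-0.72, -0.0, -0.694], [-0.004, -1.0, 0.005]]
ft_force: [0.4, 0.1, 0.2]
opening: 0.065
```

Run:
```python
from h import *
st();W=get_image("wrist");line(W)
for b in blobs(W["frame"],'red',30):
    p=onz(W,*b[1],.277)[:2];d=p-C;print(b,p,np.hypot(*d),np.degrees(np.arctan2(d[1],d[0])))
g=cv2.cvtColor(W["frame"],cv2.COLOR_RGB2GRAY)
save("pics/k.png",cv2.resize(W["frame"][20:270,150:430],(672,600),interpolation=cv2.INTER_CUBIC))
```

```text
t 16.35 p [ 0.5393 -0.0281  0.3599] jaw -43.96 down [ 0.007 -0.    -1.   ] F [0.4 0.1 0.2] M [-0.04  0.13 -0.02] open 65.0
ptr [(44, 34.6, 4.4, 16), (48, 34.4, 4.5, 19), (52, 34.4, 4.9, 21), (55, 34.5, 4.3, 18)]
tab [(58, 33.4, 8.0, 10), (61, 34.2, 4.5, 22), (63, 34.0, 4.4, 23), (65, 34.0, 4.4, 24), (67, 33.9, 3.9, 14)]
([285, 63, 9, 22, 110], [288.9, 73.5]) [0.62118318 0.04534485] 0.043783958485388894 34.73111211677548
([289, 211, 15, 16, 179], [295.9, 218.4]) [ 0.5490574 -0.0391371] 0.06964879199582691 -121.26026665647784
```

View pics/k.png

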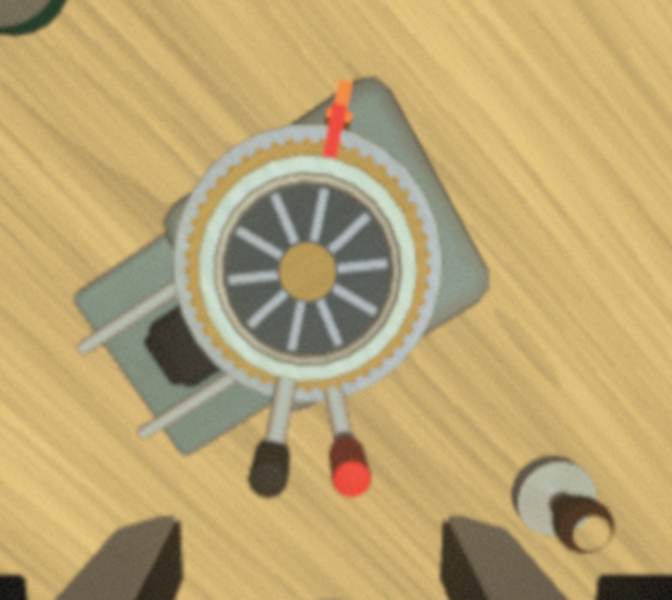

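The red knob is 24.2° (0.42 rad) from the black one, so the ring is at its stop. The pointer is 0.4° from the tab and the gripper is clear. I'm handing the job in.

```bash
python3 -c "
from h import *
print(finish_job());st()"
```

```text
the job is handed in; nothing more can be done
None
the job is handed in; nothing more can be done
```

The collar is on its setting, the lock ring is tight, and the job was handed in at about 16.4 s of the 69 s allowed.

**What I did:**
- I turned the collar about 33° clockwise by its black knob, until the red pointer stood over the orange tab.
- I ran the slack lock ring about 23° clockwise by its red knob.
- I then squeezed both knobs together in 2 mm steps. The arm moved along with the closing jaws so that the black knob stayed in place, until the jaws stalled at 40 mm on the ring's stop.
- I opened the jaws and rose about 10 cm clear.

**Last checks:**
- **Pointer:** it measured 34.4° against the tab's 34.0°. It stayed within about 0.4° of the tab throughout the tightening, and I left the last 0.4° untrimmed.
- **Ring:** the red knob was 24.2° (0.42 rad) from the black knob, which matches the fully tight angle.
- **Forces:** wrist force was about 0 N after letting go. The highest reading I saw was about 22 N, during the final squeeze.

**Disagreements:**
- The jaws stalled at 40 mm where I had reckoned about 43 mm.
- My first two-view heights for the knob tops, from the top and wrist cameras, came out at about 0.262 m instead of 0.281 m. The top and side cameras had given 0.277 m, and both grips at the planned height closed properly on the knobs.

I sent the arm nowhere near the other objects, but I did not check their positions again at the end.

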